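Load a square tube into the drilling jig

ROBOT

A 6-joint arm with a two-finger parallel gripper is mounted at the origin on a cart in front of the work surface, level with it; the furniture and walls round the work are solid. World frame = base frame: x ahead of the robot, y to its left, z up, the work surface at z = 0. Lengths are in m, angles in rad, forces in N, time in s.
With the tool pointing down it reaches from about 0.425 to 0.95 m from the base axis. Payload 14.7 kg.
Tool frame: the origin (TCP) lies midway between the tips of the shut fingers; the grasp point (between the pads) lies hold_point_z behind it (hold_point_z is the distance from the TCP to the grasp point, in m); z points along the fingers, y is the line along which they close (so a half turn about z gives the same grasp; the last joint's range is limited). The gripper opens to 85 mm and grips with 20 to 120 N. Pads are 22 mm wide; open, the fingers measure 114 mm over their backs; the gripper's body (76 mm by 85 mm) begins 54 mm behind the grasp point. The pads swing forward as they close: fully open they stand 13 mm farther back than shut.
Start: joints at [-1.335, 0.48, 1.596, -0, 1.065, -0.047], TCP at [0.181, -0.624, 0.231] pointing down, gripper open.
Joint ranges: [-2.75, 2.75], [-0.82, 2.05], [0.23, 2.67], [-1.56, 4.7], [0.09, 2.69], [-2.92, 2.92]. Speed limits (rad/s): [1.89, 1.89, 2.39, 3.01, 3.01, 3.01].

INTERFACE

Orientations are given as a unit quaternion [x, y, z, w].
In Python, from workcell import * gives the robot as it stands.
- The arm moves only by the tool jog_arm, never from a script. Its argument "rows" is one flat list of numbers, 5 for each row, row after row: the opening, from 0 (shut) to 1 (fully open), then the shift along the world's x, y, z in m, then the turn about the world's z in rad. A call has 1 to 5 rows; each row is the pose to reach, as a shift and turn from the pose commanded when the call began; what a row does not reach only later rows make up. A row lasts 1/8 s, in which the tool goes at most 62.5 mm and 10.7 degrees, less where a joint would pass 70% of its speed; a pose out of reach is approached as far as the arm can. A call with a gripper value outside its range is refused whole. The fingers move at their own pace and stop on an object; the grip force is fixed at half the most. Time passes only in rows, so rows that repeat a pose let the fingers close. It gives the time, the measured TCP pose, the force, the opening and the grip force at its end, in the units of the state.
- get_obs(): the state, without advancing time (a new reading comes with each control period).
- grab_frame(name): name is "scene" or "top" or "wrist"; returns a dict with "frame" (384x512x3 uint8, red, green, blue), "mtx" (3x3 intrinsics, pixels), "extrinsics" (4x4, takes a point from world to camera coordinates); the wrist camera has in their place "T_tool_cam" (4x4, takes a point from camera to tool coordinates, whose origin is the TCP and whose axes are the flange's). Camera axes: x right, y up, looking along -z (the intrinsics and any distortion apply to the point x, -y, -z); pixel columns grow to the right and rows downward; lengths in m; the calibration is good to about 2 mm. A picture is of the moment at which its call begins: read the wrist's pose just before it. There is no depth.
- hand_in(): hands the job in; it is judged then, once.
Trained networks look in a picture, given as the dict that the camera call returned (one of the last four; its "shot" number tells which), for a name from the list of things; names that differ only in an ending like _2 or _b are one class to them, and where a whole thing is asked for, a point or a joint stands for the part that bears it (a point fixed in the world has none). Each returns a list of dicts, best first, with "confidence" (0 to 1); they miss things now and then, are a little off and sometimes report something else, mostly with a low value. They report only what shows in the picture. A call takes as long as a camera call.
- look_for(name, picture): "box" ([left, top, width, height] in pixels, round what is visible of it).
- regions_of(name, picture): "pixels" (384x512 bool, what is visible of it) and "box" ([left, top, width, height] in pixels, round what is visible of it).
- spot_point(name, picture): "position" ([column, row] in pixels: a listed point, or the origin of a listed thing).
The state is a dict: "time_s": time; "joints": joint angles; "joint_vel": joint speeds; "effort": joint torques, N m; "tcp_pos": TCP position; "eef_rot": TCP orientation; "ft_force": force on the tool from outside, world axes, zero at the start; "moment": the same for the moment, N m; "grip_width": finger opening in m; "grasp_force": force on a finger pad.
Only numpy, scipy, OpenCV 4.12 (cv2) and the standard library are available. Lean on these libraries where they do the work, as an engineer would, in place of code of your own. Each camera call takes 0.05 s, during which the arm holds its last target. There are 200 camera calls.

TASK

Load the brown square tube into the drilling jig: lay it in the open channel between the two low rails, short of the blue bridge, and let go, because a hand holding it there cannot pass the bridge. Then slide it by its rear end along the channel and under the bridge until it meets the red end stop, and take the hand away. Leave the grey angle offcut where it lies.

Things in the scene. Friction and masses are not known exactly. Their poses are not given: they have to be found in the camera images.
- tube_mid (a point): centre of the loose brown square steel tube, 40 x 120 x 40 mm, about 0.3 kg, lying on the table: own y along its length, z up. Hollow, 3 mm walls, both ends open. Grasp it across its 40 mm width near the middle.
- jig_lay (a point): where the tube's centre may be when first laid in the jig (fixed), 30 mm above the table; y along the channel to the bridge, z up. Channel floor 10 mm above the table, 56 mm wide between rails 8 mm high, 10 mm wide; it starts 90 mm behind this point. Blue bridge from 80 to 160 mm ahead: 106 mm wide, underside 62, top 74 mm above the table, brass bushing on it to 82 mm.
- jig_home (a point): where the tube's centre is when home: 100 mm along y from jig_lay, same height and axes. The red end stop's face is 60 mm ahead of this point, at the bridge's far end, its top 54 mm above the table. A tube that is home has its rear 40 mm standing out of the bridge. It slides with 1 to 4 N.
- angle: light grey steel angle offcut, 30 x 160 x 30 mm, long axis y, origin under its centre; loose bystander, to be left alone

How it is judged:
By the outcome, as a careful person would: the job done as asked, in the order asked, and still so for the second after the job is handed in, with the robot touching nothing.
It also fails if it takes over 45 s, if anything falls off the work surface, if the arm or the gripper's body presses on something with over 40 N, if the wrist force passes 120 N, or if a joint passes its speed limit or range.

## Working session

There is one attempt and no reset: what is moved stays moved. The work goes in short steps, Python scripts to look and compute and a tool call to move; the robot and the scene stay as the last step left them, time stands still between calls to the robot, and variables do not carry over. Pictures are saved under pics/ and viewed, at most 10 in all, crops included, and the job is handed in when it is done.

Besides the shell and the picture viewer there is one more tool, called after ">>>" as name(argument=value, ...), one argument or row to a line, values as JSON. jog_arm: Moves the arm, as the interface text tells. Its arguments: {"type":"object","properties":{"rows":{"type":"array"}},"required":["rows"]}

```bash
mkdir -p pics
cat > h.py <<'E'
from workcell import *
import numpy as np, cv2
from scipy.spatial.transform import Rotation as R
def cam(name):
    o=get_obs(); p=grab_frame(name)
    if name=="wrist":
        T=np.eye(4);T[:3,:3]=R.from_quat(o["eef_rot"]).as_matrix();T[:3,3]=o["tcp_pos"]
        p["c2w"]=T@np.array(p["T_tool_cam"])
    else: p["c2w"]=np.linalg.inv(np.array(p["extrinsics"]))
    return p
def toworld(p,px,z):
    K=np.array(p["mtx"]);M=p["c2w"]
    px=np.atleast_2d(px).astype(float)
    d=np.c_[(px[:,0]-K[0,2])/K[0,0],-(px[:,1]-K[1,2])/K[1,1],-np.ones(len(px))]@M[:3,:3].T
    c=M[:3,3]
    return c+d*((z-c[2])/d[:,2])[:,None]
def save(p,n): cv2.imwrite("pics/"+n,p["frame"][:,:,::-1])
E
python3 - <<'E'
from h import *
np.set_printoptions(precision=4,suppress=True)
o=get_obs();print(o)
ims=[]
for c in ("top","scene"):
    p=cam(c);print(c,[k for k in p if k not in("frame",)],p["mtx"],p["c2w"])
    save(p,c+"0.png")
    for n,z in(("tube_mid",.02),("jig_lay",.03),("jig_home",.03),("angle",0.0)):
        for r in spot_point(n,p)[:2]: print(n,r["confidence"],r["position"],toworld(p,r["position"],z))
    for n,z in(("tube_mid",.04),("angle",0.015)):
        for r in regions_of(n,p)[:2]:
            ys,xs=np.nonzero(r["pixels"]); b=cv2.boxPoints(cv2.minAreaRect(np.c_[xs,ys].astype(np.float32)))
            print(n,r["confidence"],r["box"],toworld(p,b,z)[:,:2].tolist())
E
```

```text
{'time_s': 0.0, 'joints': array([-1.3346,  0.4808,  1.5968, -0.    ,  1.0651, -0.0466]), 'joint_vel': array([-0.0009,  0.0011, -0.0026, -0.0016, -0.0003, -0.0013]), 'effort': array([  0.0018, -95.065 , -43.0179,   0.0002,   0.0124,  -0.0001]), 'tcp_pos': array([ 0.1813, -0.6238,  0.2307]), 'eef_rot': array([ 0.99  ,  0.1409, -0.0001, -0.0006]), 'ft_force': array([0.0468, 0.4582, 0.7105]), 'moment': array([ 0.0055, -0.0189, -0.0491]), 'grasp_force': 0.0, 'grip_width': 0.08533306956678426}
top ['mtx', 'extrinsics', 'shot', 'c2w'] [[445.7863   0.     259.7361]
 [  0.     445.7863 195.4151]
 [  0.       0.       1.    ]] [[ 0.0111  0.9943 -0.1057  0.3794]
 [-0.9999  0.0099 -0.0115 -0.0832]
 [-0.0104  0.1058  0.9943  1.2333]
 [ 0.      0.      0.      1.    ]]
tube_mid 0.93 [376.7, 196.9] [[ 0.5076 -0.3885  0.02  ]]
jig_lay 0.67 [195.3, 203.8] [[0.4828 0.1052 0.03  ]]
jig_home 0.88 [159.2, 202.3] [[0.4859 0.2036 0.03  ]]
angle 0.76 [304.7, 164.8] [[ 0.598  -0.1939  0.    ]]
angle 0.35 [374.7, 195.8] [[ 0.5127 -0.388   0.    ]]
tube_mid 0.87 [353.5, 186.7, 49.7, 21.3] [[0.5250483789999092,
[... 312 characters left out ...]
982916], [0.5697368017917537, -0.2613583792861528]]
scene ['mtx', 'extrinsics', 'shot', 'c2w'] [[446.2684   0.     260.7384]
 [  0.     446.2684 198.6329]
 [  0.       0.       1.    ]] [[-0.6579  0.4285 -0.6193 -0.2598]
 [-0.7528 -0.396   0.5258  0.5686]
 [-0.02    0.8122  0.5831  0.7895]
 [ 0.      0.      0.      1.    ]]
jig_lay 0.67 [212.1, 244.8] [[0.4788 0.1086 0.03  ]]
jig_home 0.64 [176.6, 263.0] [[0.4834 0.2123 0.03  ]]
angle 0.62 [267.7, 191.5] [[ 0.5925 -0.1841  0.    ]]
angle 0.5 [245.7, 185.1, 30.2, 17.3] [[0.6198359355613534, -0.10203388333659791], [0.6076094956186016, -0.22597382471437533], [0.5676710360329391, -0.20321313513507278], [0.5811856172450658, -0.0832866621649272]]
```

View pics/top0.png

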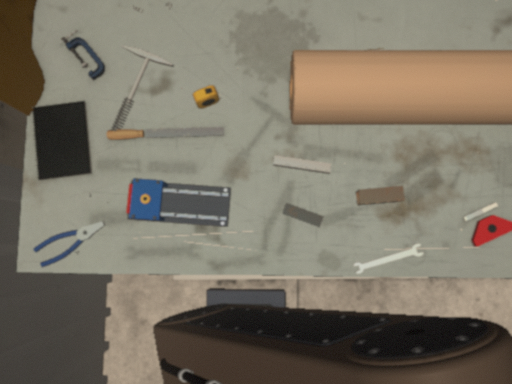

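View pics/scene0.png

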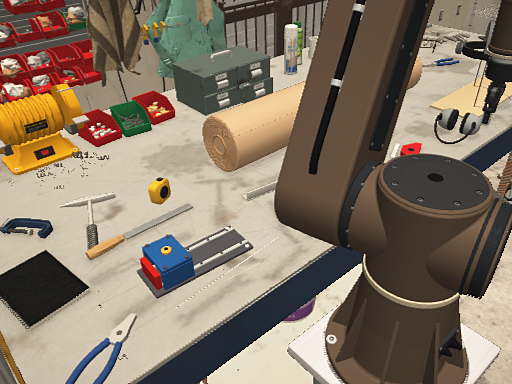

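The top view shows the tube at (380,196), the light angle at (302,164), and the jig at (180,202) with its bridge at the left, so +y. The big roll is beyond x≈0.66. The scene view agrees. Next I move above the tube.

>>> jog_arm(
  rows=[1, 0.04, 0.03, 0, 0.18, 1, 0.08, 0.06, 0, 0.36, 1, 0.12, 0.09, 0, 0.54, 1, 0.16, 0.12, 0, 0.72, 1, 0.2, 0.15, 0, 0.9],
)

```text
time_s: 1.32
tcp_pos: [0.3826, -0.4732, 0.2314]
eef_rot: [0.829, 0.56, 0.0, 0.0]
ft_force: [0.3, 0.2, 0.5]
grip_width: 0.0856
grasp_force: 0.0
```

>>> jog_arm(
  rows=[1, 0.04, 0.03, 0, 0.17, 1, 0.08, 0.06, 0, 0.34, 1, 0.127, 0.085, 0, 0.495, 1, 0.127, 0.085, 0, 0.495, 1, 0.127, 0.085, 0, 0.495],
)

```text
time_s: 1.95
tcp_pos: [0.5083, -0.389, 0.2312]
eef_rot: [0.668, 0.744, -0.0, -0.0]
ft_force: [-0.5, -0.2, 0.2]
grip_width: 0.085
grasp_force: 0.0
```

Run:
```python
from h import *
np.set_printoptions(precision=4,suppress=True)
import workcell; print([k for k in dir(workcell) if not k.startswith('_')], getattr(workcell,'hold_point_z',None))
o=get_obs();print(o["joints"],o["tcp_pos"],R.from_quat(o["eef_rot"]).as_matrix(),o["ft_force"])
p=cam("wrist");save(p,"w1.png");print(p["T_tool_cam"])
for r in spot_point("tube_mid",p)[:2]: print(r["confidence"],r["position"],toworld(p,r["position"],.02))
for r in regions_of("tube_mid",p)[:2]:
    ys,xs=np.nonzero(r["pixels"]); b=cv2.boxPoints(cv2.minAreaRect(np.c_[xs,ys].astype(np.float32)))
    print(r["confidence"],b,toworld(p,b,.04)[:,:2])
```

```text
['MotionError', 'get_obs', 'grab_frame', 'hand_in', 'hold_point_z', 'look_for', 'regions_of', 'spot_point'] 0.0187
[-0.7005  0.4665  1.6203 -0.0003  1.0551 -0.8072] [ 0.5083 -0.389   0.2312] [[-0.1066  0.9943 -0.0004]
 [ 0.9943  0.1066  0.    ]
 [ 0.0001 -0.0004 -1.    ]] [-0.4971 -0.1575  0.1874]
[[ 0.0003  0.954   0.2997  0.0788]
 [ 1.     -0.0004  0.0003  0.0001]
 [ 0.0004  0.2997 -0.954  -0.1403]
 [ 0.      0.      0.      1.    ]]
0.66 [260.1, 171.6] [[ 0.5133 -0.3979  0.02  ]]
0.58 [[240.9155 116.1407]
 [276.8361 115.7544]
 [277.9351 217.9577]
 [242.0145 218.3439]] [[ 0.4846 -0.3327]
 [ 0.5239 -0.328 ]
 [ 0.5407 -0.4487]
 [ 0.497  -0.4539]]
```

View pics/w1.png

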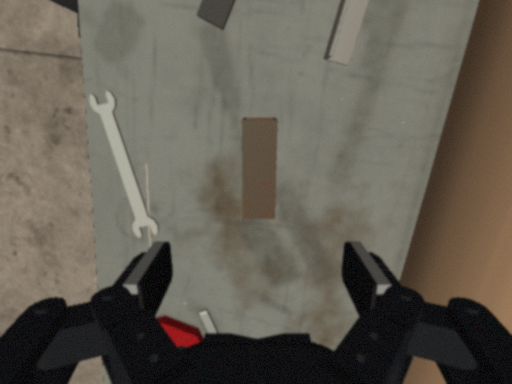

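The wrist view shows the tube at (260,167), aligned to within 0.01 rad and centred between the fingers. I descend and grasp.

>>> jog_arm(
  rows=[1, 0.003, -0.002, -0.05, 0.012, 1, 0.003, -0.002, -0.1, 0.012, 1, 0.003, -0.002, -0.15, 0.012, 1, 0.003, -0.002, -0.19, 0.012, 1, 0.003, -0.002, -0.22, 0.012],
)

```text
time_s: 2.72
tcp_pos: [0.51, -0.3916, 0.0096]
eef_rot: [0.665, 0.747, -0.0, -0.001]
ft_force: [-0.8, -0.1, 0.6]
grip_width: 0.0853
grasp_force: 0.0
```

>>> jog_arm(
  rows=[1, 0, 0, 0, 0, 0, 0, 0, 0, 0, 0, 0, 0, 0, 0, 0, 0, 0, 0, 0, 0, 0, 0, 0, 0],
)

```text
time_s: 3.35
tcp_pos: [0.5121, -0.3918, 0.0129]
eef_rot: [0.664, 0.748, 0.0, 0.001]
ft_force: [-2.6, 1.3, 10.0]
grip_width: 0.039
grasp_force: 60.4
```

>>> jog_arm(
  rows=[0, 0, 0, 0, 0, 0, 0, 0, 0, 0, 0, 0, 0, 0, 0],
)

```text
time_s: 3.72
tcp_pos: [0.5121, -0.3918, 0.0129]
eef_rot: [0.664, 0.748, 0.0, 0.001]
ft_force: [-2.6, -0.7, 10.5]
grip_width: 0.039
grasp_force: 60.4
```

>>> jog_arm(
  rows=[0, 0, 0, 0.04, 0, 0, 0, 0, 0.09, 0, 0, 0, 0, 0.14, 0, 0, 0, 0.02, 0.18, 0, 0, 0, 0.06, 0.19, -0.03],
)

```text
time_s: 4.35
tcp_pos: [0.5126, -0.3323, 0.2049]
eef_rot: [0.676, 0.737, 0.0, 0.003]
ft_force: [0.7, 0.0, -4.1]
grip_width: 0.0389
grasp_force: 62.6
```

>>> jog_arm(
  rows=[0, -0.005, 0.05, 0, -0.03, 0, -0.01, 0.1, 0, -0.06, 0, -0.015, 0.15, 0, -0.09, 0, -0.02, 0.2, 0, -0.11, 0, -0.03, 0.25, 0, -0.12],
)

```text
time_s: 4.97
tcp_pos: [0.4812, -0.0796, 0.2019]
eef_rot: [0.718, 0.696, 0.0, 0.0]
ft_force: [1.0, 0.7, -3.9]
grip_width: 0.0391
grasp_force: 62.4
```

>>> jog_arm(
  rows=[0, 0, 0.04, 0, 0, 0, 0, 0.07, 0, 0, 0, 0, 0.07, 0, 0, 0, 0, 0.07, 0, 0],
)

```text
time_s: 5.48
tcp_pos: [0.4814, -0.0114, 0.2016]
eef_rot: [0.718, 0.696, 0.0, 0.0]
ft_force: [0.3, -0.1, -3.8]
grip_width: 0.0389
grasp_force: 62.5
```

Run:
```python
from h import *
np.set_printoptions(precision=4,suppress=True)
o=get_obs();print(o["joints"],o["tcp_pos"],R.from_quat(o["eef_rot"]).as_matrix(),o["ft_force"],o["grip_width"])
for c in("wrist","top"):
  p=cam(c);save(p,c+"2.png")
  for n in("jig_lay","jig_home"):
    for r in spot_point(n,p)[:2]: print(n,r["confidence"],r["position"],toworld(p,r["position"],.03))
```

```text
[-0.0864  0.2835  2.0058 -0.0003  0.8517 -0.0559] [ 0.4814 -0.0114  0.2016] [[ 0.0303  0.9995  0.0005]
 [ 0.9995 -0.0303 -0.0003]
 [-0.0003  0.0005 -1.    ]] [ 0.3458 -0.1413 -3.8435] 0.038857342267098076
jig_lay 0.81 [252.9, 49.1] [[0.4812 0.1117 0.03  ]]
jig_lay 0.87 [195.4, 200.4] [[0.492  0.1052 0.03  ]]
```

View pics/wrist2.png

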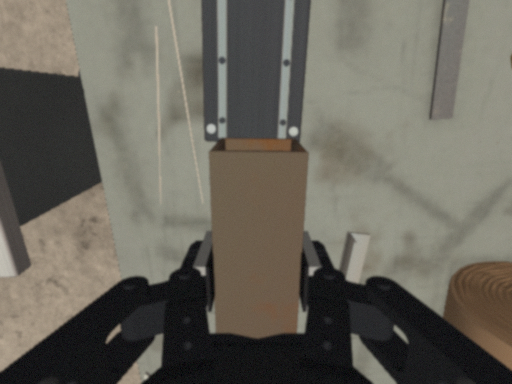

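The wrist view shows the jig's rear end at row 137, with light rails near columns 222 and 287. The tube is held straight between the pads. I'll measure the rails more precisely.

Run:
```python
from h import *
np.set_printoptions(precision=4,suppress=True)
p=cam("wrist");g=cv2.cvtColor(p["frame"],cv2.COLOR_RGB2GRAY).astype(int)
for row in (5,25,45,80,95,110):
    xs=np.where(g[row,206:304]>105)[0]+206
    L=xs[xs<250];Rr=xs[xs>260]
    e=np.array([[L.min(),row],[L.max()+1,row],[Rr.min(),row],[Rr.max()+1,row]]) if len(L) and len(Rr) else None
    if e is None: print(row,g[row,206:304:3]);continue
    w=toworld(p,e,.018); print(row,e[:,0],w[:,0],w[0,1],"mid",w[:,:2].mean(0), "mid inner",w[1:3,:2].mean(0))
w=toworld(p,[[205,141],[303,138]],.01);print("rear edge",w)
# tube corners in hand (top front edge)
print(toworld(p,[[211,152],[306,152]],.2016+.008))
```

```text
5 [217 227 284 294] [0.4478 0.4575 0.5126 0.5223] 0.1530450271802613 mid [0.485  0.1519] mid inner [0.485  0.1519]
25 [217 227 283 293] [0.4465 0.4564 0.5116 0.5214] 0.13581232627454237 mid [0.484  0.1346] mid inner [0.484  0.1346]
45 [217 227 282 292] [0.4452 0.4553 0.5105 0.5205] 0.11793815533877214 mid [0.4829 0.1167] mid inner [0.4829 0.1167]
80 [218 227 281 290] [0.4439 0.4532 0.5093 0.5186] 0.08497059594159363 mid [0.4812 0.0838] mid inner [0.4812 0.0838]
95 [218 227 280 289] [0.4428 0.4523 0.5081 0.5176] 0.07016645426113345 mid [0.4802 0.069 ] mid inner [0.4802 0.069 ]
110 [218 227 279 304] [0.4417 0.4514 0.5069 0.5336] 0.054922401469610374 mid [0.4834 0.0536] mid inner [0.4791 0.0537]
rear edge [[0.4236 0.0213 0.01  ]
 [0.5342 0.0212 0.01  ]]
[[0.4621 0.0437 0.2096]
 [0.5053 0.0424 0.2096]]
```

Run:
```python
from h import *
np.set_printoptions(precision=4,suppress=True)
p=cam("wrist");g=cv2.cvtColor(p["frame"],cv2.COLOR_RGB2GRAY).astype(int)
for c in (207,210,299,302): print(c,g[128:150,c])
for r in(10,60,110): print(r,g[r,196:212],g[r,296:314])
t=cam("top");cv2.imwrite("pics/c.png",cv2.resize(np.hstack([t["frame"][165:240,115:245,::-1]]),None,fx=6,fy=6,interpolation=cv2.INTER_CUBIC))
im=p["frame"][0:230,190:320,::-1];cv2.imwrite("pics/d.png",cv2.resize(im,None,fx=2.6,fy=2.6,interpolation=cv2.INTER_CUBIC))
```

```text
207 [166 159 140 113  94  76  70  66  67  69  73  74  90 124 144 147 146 149
 151 148 148 143]
210 [192 191 186 177 155 121  87  72  68  72  69  69  81 112 135 146 151 148
 146 144 135 122]
299 [77 79 84 88 88 78 77 74 79 79 79 79 82 83 85 73 62 55 54 50 53 54]
302 [135 138 138 139 135 136 138 135 137 137 137 138 138 137 137 132 128 115
  94  78  65  54]
10 [145 145 145 145 133 105  78  69  73  74  72  72  72  75  71  72] [ 71  71  72  74  75  75  73  78  75  72  71  67  70  86 121 143 148 145]
60 [102 103 102  99 100  95  83  71  71  66  71  72  67  68  68  68] [ 73  75  74  73  73  73  72  71  69  83 110 136 145 147 145 147 146 144]
110 [114 111 111 111 110 111 106  87  75  69  70  70  67  72  69  72] [ 72  68  71  67  67  77 100 128 140 140 143 141 144 142 143 142 143 140]
```

View pics/c.png

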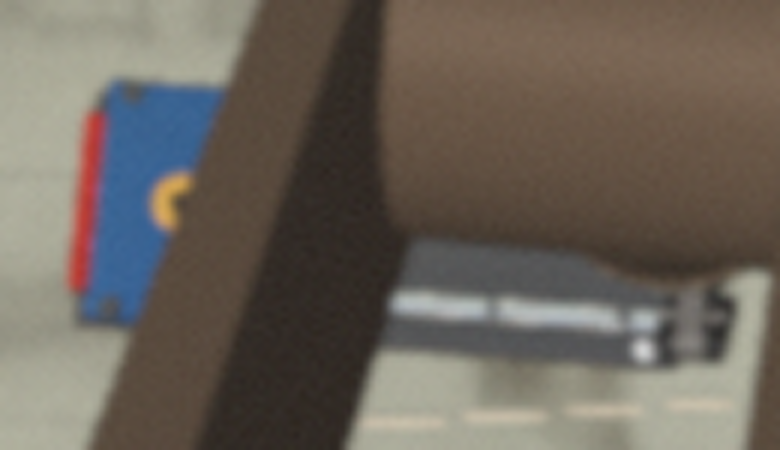

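View pics/d.png

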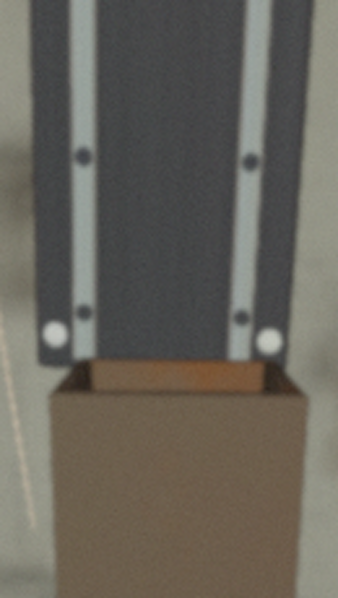

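The channel runs at yaw −0.060, with jig_lay near (0.4825, 0.108). The rail gap measures 55 mm, which agrees with the given 56 mm, and the top view is consistent. I move over it and take a look.

>>> jog_arm(
  rows=[0, 0, 0.05, 0, -0.015, 0, 0.001, 0.1, 0, -0.03, 0, 0.001, 0.121, 0, -0.03, 0, 0.001, 0.121, -0.04, -0.03, 0, 0.001, 0.121, -0.08, -0.03],
)

```text
time_s: 6.55
tcp_pos: [0.4829, 0.1103, 0.1207]
eef_rot: [0.728, 0.686, 0.001, 0.0]
ft_force: [0.6, -0.3, -2.8]
grip_width: 0.0396
grasp_force: 62.6
```

>>> jog_arm(
  rows=[0, 0, 0, -0.03, 0, 0, 0, 0, -0.05, 0, 0, 0, 0, -0.05, 0, 0, 0, 0, -0.05, 0],
)

```text
time_s: 7.05
tcp_pos: [0.4829, 0.1098, 0.0719]
eef_rot: [0.728, 0.685, 0.0, 0.0]
ft_force: [-0.0, -0.0, -3.4]
grip_width: 0.039
grasp_force: 62.3
```

Run:
```python
from h import *
np.set_printoptions(precision=4,suppress=True)
o=get_obs();print(o["tcp_pos"],R.from_quat(o["eef_rot"]).as_matrix()[:2,:2],o["ft_force"])
p=cam("wrist");s=cam("scene")
im=np.hstack([cv2.resize(p["frame"],None,fx=.9,fy=.9),cv2.resize(s["frame"][190:310,130:240],(318,346),interpolation=cv2.INTER_CUBIC)[:345] if 0 else cv2.resize(s["frame"][190:310,130:240],(317,346))])
cv2.imwrite("pics/e.png",im[:,:,::-1])
```

```text
[0.4829 0.1098 0.0719] [[ 0.0611  0.9981]
 [ 0.9981 -0.0611]] [-0.0014 -0.0218 -3.3709]
```

View pics/e.png

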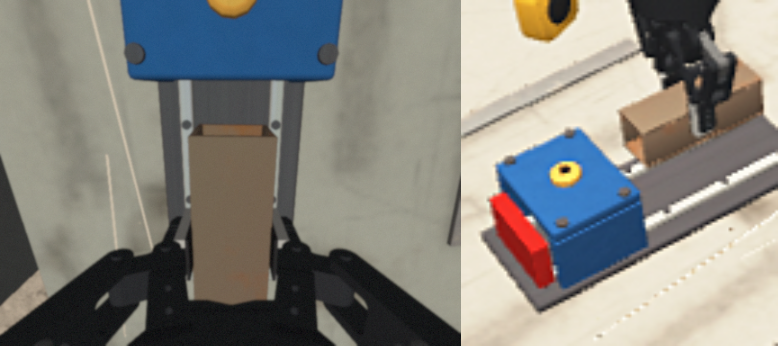

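The tube sits straight and centred between the rails: its centre is at column 232, with the rails at 186 and 277. It is short of the bridge. I lower it.

>>> jog_arm(
  rows=[0, 0, 0, -0.02, 0, 0, 0, 0, -0.035, 0, 0, 0, 0, -0.043, 0, 0, 0, 0, -0.046, 0, 0, 0, 0, -0.047, 0],
)

```text
time_s: 7.78
tcp_pos: [0.4825, 0.1099, 0.0244]
eef_rot: [0.728, 0.685, 0.0, 0.0]
ft_force: [0.5, 0.1, -3.2]
grip_width: 0.0388
grasp_force: 62.5
```

>>> jog_arm(
  rows=[0, 0, 0, -0.001, 0, 0, 0, 0, -0.001, 0],
)

```text
time_s: 8.02
tcp_pos: [0.4825, 0.1099, 0.0235]
eef_rot: [0.728, 0.685, 0.0, 0.0]
ft_force: [0.2, -0.9, -3.2]
grip_width: 0.0393
grasp_force: 62.5
```

Still carrying the weight, so I go a little lower until it touches.

>>> jog_arm(
  rows=[0, 0, 0, -0.001, 0, 0, 0, 0, -0.002, 0, 0, 0, 0, -0.002, 0],
)

```text
time_s: 8.4
tcp_pos: [0.4826, 0.1099, 0.0229]
eef_rot: [0.728, 0.685, 0.0, 0.0]
ft_force: [-9.0, -1.7, 40.2]
grip_width: 0.0389
grasp_force: 67.6
```

>>> jog_arm(
  rows=[0, 0, 0, 0.001, 0, 0, 0, 0, 0.001, 0],
)

```text
time_s: 8.65
tcp_pos: [0.4826, 0.1099, 0.0229]
eef_rot: [0.728, 0.685, 0.0, 0.0]
ft_force: [-4.0, -0.6, 16.7]
grip_width: 0.0389
grasp_force: 65.2
```

>>> jog_arm(
  rows=[1, 0, 0, 0, 0, 1, 0, 0, 0, 0, 1, 0, 0, 0, 0, 1, 0, 0, 0.03, 0, 1, 0, 0, 0.08, 0],
)

```text
time_s: 9.28
tcp_pos: [0.4813, 0.1096, 0.102]
eef_rot: [0.728, 0.685, -0.001, -0.001]
ft_force: [1.0, -0.6, 0.1]
grip_width: 0.0857
grasp_force: 0.0
```

>>> jog_arm(
  rows=[1, 0, 0, 0.04, 0, 1, -0.002, -0.04, 0.04, 0, 1, -0.007, -0.08, 0.04, 0, 1, -0.007, -0.11, 0.04, 0, 1, -0.007, -0.11, 0.04, 0],
)

```text
time_s: 9.9
tcp_pos: [0.4753, -0.0017, 0.1423]
eef_rot: [0.729, 0.684, -0.0, 0.0]
ft_force: [1.0, 1.5, -0.7]
grip_width: 0.0851
grasp_force: 0.0
```

Run:
```python
from h import *
np.set_printoptions(precision=4,suppress=True)
o=get_obs();print(o["tcp_pos"],R.from_quat(o["eef_rot"]).as_matrix()[:2,:2],o["ft_force"])
p=cam("wrist");save(p,"f.png")
for r in spot_point("tube_mid",p)[:1]: print(r["confidence"],r["position"],toworld(p,r["position"],.03))
for r in regions_of("tube_mid",p)[:1]:
    ys,xs=np.nonzero(r["pixels"]); b=cv2.boxPoints(cv2.minAreaRect(np.c_[xs,ys].astype(np.float32)))
    print(r["confidence"],b,toworld(p,b,.05)[:,:2])
```

```text
[ 0.4753 -0.0017  0.1423] [[ 0.0633  0.998 ]
 [ 0.998  -0.0633]] [ 1.036   1.5355 -0.6728]
0.98 [259.9, 56.0] [[0.4844 0.1076 0.03  ]]
0.96 [[229.   0.]
 [285.   0.]
 [285. 135.]
 [229. 135.]] [[0.4648 0.142 ]
 [0.5035 0.1396]
 [0.5004 0.0469]
 [0.4563 0.0497]]
```

View pics/f.png

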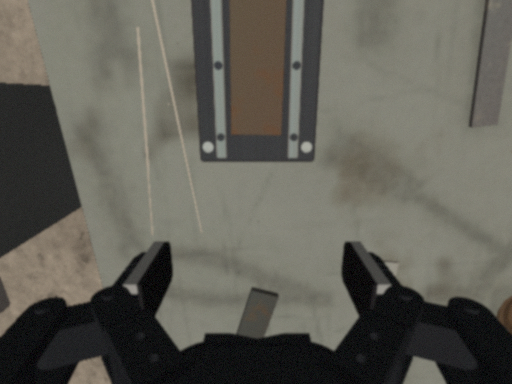

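The tube lies straight in the channel, with its rear edge at row 135, y≈0.048, centred at x≈0.4785. I set the fingers to about 30 mm so that they bear on both side walls, and descend behind the tube.

>>> jog_arm(
  rows=[0.35, 0.0015, 0.01, -0.04, 0, 0.35, 0.0015, 0.012, -0.08, 0, 0.35, 0.0015, 0.012, -0.11, 0, 0.35, 0.0015, 0.012, -0.119, 0, 0.35, 0.0015, 0.012, -0.119, 0],
)

```text
time_s: 10.68
tcp_pos: [0.4768, 0.0123, 0.0233]
eef_rot: [0.728, 0.685, -0.0, -0.0]
ft_force: [0.8, 0.6, 1.8]
grip_width: 0.03
grasp_force: 0.0
```

>>> jog_arm(
  rows=[0.35, 0.0003, 0.005, 0, 0, 0.35, 0.0006, 0.01, 0, 0, 0.35, 0.001, 0.015, 0, 0, 0.35, 0.0013, 0.02, 0, 0, 0.35, 0.0016, 0.025, 0, 0],
)

```text
time_s: 11.3
tcp_pos: [0.4786, 0.0371, 0.0234]
eef_rot: [0.728, 0.685, 0.0, 0.0]
ft_force: [1.5, -3.9, 2.9]
grip_width: 0.03
grasp_force: 1.6
```

Contact, with about 4 N of slide force. I push along the channel.

>>> jog_arm(
  rows=[0.35, 0.0005, 0.008, 0, 0, 0.35, 0.001, 0.016, 0, 0, 0.35, 0.0015, 0.024, 0, 0, 0.35, 0.002, 0.032, 0, 0, 0.35, 0.0024, 0.04, 0, 0],
)

```text
time_s: 11.92
tcp_pos: [0.4809, 0.0774, 0.0233]
eef_rot: [0.728, 0.685, -0.0, -0.0]
ft_force: [-0.5, -2.9, 2.5]
grip_width: 0.0301
grasp_force: 1.7
```

Run:
```python
from h import *
o=get_obs();print(o["tcp_pos"],o["ft_force"])
p=cam("wrist");save(p,"g.png")
```

```text
[0.4808978  0.07738428 0.0232798 ] [-0.49274959 -2.89906342  2.48563577]
```

View pics/g.png

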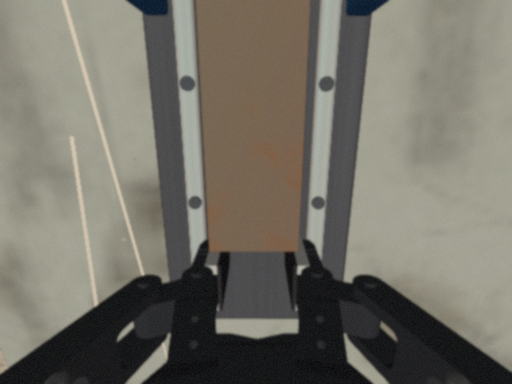

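The tube stays straight, at columns 208–298 at its rear end (row 250), and is entering under the bridge with the fingers on both walls. I keep pushing.

>>> jog_arm(
  rows=[0.35, 0.0006, 0.01, 0, 0, 0.35, 0.0012, 0.02, 0, 0, 0.35, 0.0018, 0.03, 0, 0, 0.35, 0.0024, 0.04, 0, 0, 0.35, 0.0029, 0.047, 0, 0],
)

```text
time_s: 12.6
tcp_pos: [0.4838, 0.1246, 0.0233]
eef_rot: [0.728, 0.685, 0.0, -0.0]
ft_force: [-1.0, -1.8, -0.6]
grip_width: 0.0299
grasp_force: 0.9
```

>>> jog_arm(
  rows=[0.35, 0.0002, 0.003, 0, 0, 0.35, 0.0003, 0.005, 0, 0, 0.35, 0.0004, 0.007, 0, 0, 0.35, 0.0004, 0.007, 0, 0],
)

```text
time_s: 13.1
tcp_pos: [0.4843, 0.1309, 0.0233]
eef_rot: [0.728, 0.685, 0.0, 0.0]
ft_force: [0.2, -0.3, -0.2]
grip_width: 0.0301
grasp_force: 0.0
```

>>> jog_arm(
  rows=[0.35, 0.0001, 0.0015, 0, 0, 0.35, 0.0002, 0.003, 0, 0, 0.35, 0.0003, 0.004, 0, 0, 0.35, 0.0003, 0.005, 0, 0],
)

```text
time_s: 13.6
tcp_pos: [0.4845, 0.1359, 0.0233]
eef_rot: [0.728, 0.685, -0.0, -0.0]
ft_force: [0.6, -2.4, 1.0]
grip_width: 0.03
grasp_force: 1.3
```

>>> jog_arm(
  rows=[0.35, 0.0001, 0.001, 0, 0, 0.35, 0.0001, 0.002, 0, 0],
)

```text
time_s: 13.85
tcp_pos: [0.4846, 0.1379, 0.0233]
eef_rot: [0.728, 0.685, 0.0, 0.0]
ft_force: [-0.0, -2.0, 0.8]
grip_width: 0.03
grasp_force: 1.4
```

>>> jog_arm(
  rows=[0.35, 0.0001, 0.001, 0, 0, 0.35, 0.0001, 0.002, 0, 0],
)

```text
time_s: 14.1
tcp_pos: [0.4845, 0.1393, 0.0233]
eef_rot: [0.728, 0.685, -0.0, 0.0]
ft_force: [0.8, -22.2, 4.8]
grip_width: 0.03
grasp_force: 11.0
```

The force rises firmly at tcp y=0.139, and home was predicted at about 0.138, so this is the end stop. I back off, rise and check.

>>> jog_arm(
  rows=[0.35, -0.0006, -0.01, 0, 0, 0.35, -0.002, -0.03, 0, 0, 0.35, -0.003, -0.05, 0.03, 0, 0.35, -0.004, -0.06, 0.09, 0, 0.35, -0.004, -0.06, 0.15, 0],
)

```text
time_s: 14.72
tcp_pos: [0.4801, 0.079, 0.1747]
eef_rot: [0.729, 0.685, -0.0, -0.0]
ft_force: [2.1, -0.5, 0.3]
grip_width: 0.0302
grasp_force: 0.0
```

>>> jog_arm(
  rows=[0.35, 0, 0, 0.01, 0, 0.35, 0, 0, 0.01, 0, 0.35, 0, 0, 0.01, 0],
)

```text
time_s: 15.1
tcp_pos: [0.4798, 0.0798, 0.1819]
eef_rot: [0.728, 0.685, -0.001, -0.001]
ft_force: [0.1, 0.1, -0.4]
grip_width: 0.0299
grasp_force: 0.0
```

Run:
```python
from h import *
np.set_printoptions(precision=4,suppress=True)
o=get_obs();print(o["tcp_pos"],o["ft_force"])
p=cam("wrist");s=cam("scene")
for r in regions_of("tube_mid",p)[:1]:
    ys,xs=np.nonzero(r["pixels"]); b=cv2.boxPoints(cv2.minAreaRect(np.c_[xs,ys].astype(np.float32)))
    print(r["confidence"],toworld(p,b,.05)[:,:2])
im=np.hstack([cv2.resize(p["frame"],None,fx=.9,fy=.9),cv2.resize(s["frame"][190:310,130:240],(317,346),interpolation=cv2.INTER_CUBIC)])
cv2.imwrite("pics/h.png",im[:,:,::-1])
```

```text
[0.4798 0.0798 0.1819] [ 0.1107  0.0965 -0.3631]
0.65 [[0.4659 0.1952]
 [0.505  0.1928]
 [0.5034 0.152 ]
 [0.4624 0.1545]]
```

View pics/h.png

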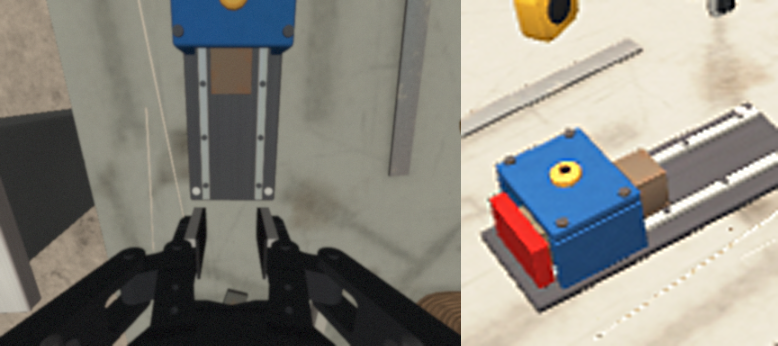

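About 40 mm of tube (rows 48–94) stands out of the bridge, straight in the channel. The hand is clear, so I hand in.

```bash
python3 -c "
from workcell import *
print(hand_in())"
```

```text
the job is handed in; nothing more can be done
None
```

The tube was laid in the channel, released, then pushed by its rear end under the bridge until it met the end stop; about 40 mm stands out, the hand is clear, the angle offcut was not touched, and the job was handed in at about 15 s.

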